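# Find the box spanner that fits the sunken nut and hold it on

### The job

Find out which of the three T-handled box spanners fits the hex nut sunk in the red-ringed port of the manifold: try them on it, standing each one that does not go down back upright on the rack. Push the one that fits fully home over the nut, down to the bottom of the port, and finish while still holding it there by its handle, upright, with the other two standing on the rack; leave the beaker, the yellow-capped bottle and the roll of tape where they are.

Things in the scene. Friction and masses are not known exactly. Their poses are not given: they have to be found in the camera images.
- small_handle (a point): Centre of the blue handle of the small T box spanner (0.12-0.2 kg): bar 60 mm along y, 14 mm thick along x (grip these flats), 20 mm high; z up. Open lower rim 72 mm below this point. Stem 16 mm diameter, below it a steel hex tube, lowest 43 mm: 22 mm across outer flats (25 over corners), hex opening 16 mm across flats, 30 mm deep; two flats of it face along x.
- middle_handle (a point): Centre of the blue handle of the middle T box spanner (0.12-0.2 kg): bar 60 mm along y, 14 mm thick along x (grip these flats), 20 mm high; z up. Open lower rim 72 mm below this point. Stem 16 mm diameter, below it a steel hex tube, lowest 43 mm: 30 mm across outer flats (35 over corners), hex opening 24 mm across flats, 30 mm deep; two flats of it face along x.
- large_handle (a point): Centre of the blue handle of the large T box spanner (0.12-0.2 kg): bar 60 mm along y, 14 mm thick along x (grip these flats), 20 mm high; z up. Open lower rim 72 mm below this point. Stem 16 mm diameter, below it a steel hex tube, lowest 43 mm: 38 mm across outer flats (44 over corners), hex opening 32 mm across flats, 30 mm deep; two flats of it face along x.
- rack: Fixed grey rack: board 110 (x) by 260 (y) by 12 mm high, origin at the centre of its underside. Posts of 10 mm diameter, 15 mm high, at y = -80, 0, +80 mm. A spanner stands over each post, rim on the board (handle centre 84 mm above the rack's underside), its bar along the rack's y. Which spanner is over which post varies.
- manifold: Fixed light metal block, 100 (x) by 235 (y) by 20 mm high, origin at the centre of its underside. On it three round steel port collars, 57 mm diameter and 20 mm high, at y = -66, 0, +66 mm (the last is ringed red). In each well a fixed brass hex nut 13 mm high (top 3.5 mm chamfered), two flats facing along x: 14, 22 and 30 mm across flats; which is where varies, not told.
- red_port (a point): Middle of the bottom of the red-ringed port; axes as the manifold's, z up; collar top 20 mm above. Each well admits only its own nut's spanner (play: 2 mm at the corners, 1 mm at the nut's flats; yaw 0.1 rad from parallel x axes). Too small a spanner stops on the nut, rim about 13 mm above this point; too large on the collar, about 20 mm; the right one rests with its rim at this point's height.
- beaker: Bystander, loose: cloudy plastic beaker, 90 mm wide and 104 mm tall; origin at the centre of its underside. To be left where it is.
- buffer_jar: Bystander, loose: small bottle with a yellow cap, 45 mm wide and 80 mm tall; origin at the centre of its underside. To be left where it is.
- tape_roll: Bystander, loose: roll of brown tape lying flat, 88 mm wide and 24 mm high; origin at the centre of its underside. To be left where it is.
There are look-alikes about, which are no part of the job. Leave any purple look-alike of the part that bears large_handle alone. Leave any turquoise look-alike of the part that bears middle_handle alone.

How it is judged (in metres and radians):
At the end, for the whole second after the job is handed in: One spanner is down in the red-ringed port: handle centre within 6 mm of its axis and under 75 mm above its bottom, tilt under 0.07 rad, still, gripped with over 2 N. The other two stand on the rack board (rim within 5 mm of it, tilt under 0.12 rad), not touched by the fingers ((((horizontal distance between small_handle and red_port below 0.006 m and z of small_handle in the frame of red_port below 0.075 m and angle between small_handle's own z axis and vertical below 0.07 rad and contact force between the fingers and spanner_small above 2 N and linear speed of spanner_small below 0.02 m/s) and (x of middle_handle in the frame of rack between -0.04 and 0.04 m and y of middle_handle in the frame of rack between -0.12 and 0.12 m and z of middle_handle in the frame of rack below 0.089 m and angle between middle_handle's own z axis and vertical below 0.12 rad and contact force between the fingers and spanner_middle below 0.2 N) and (x of large_handle in the frame of rack between -0.04 and 0.04 m and y of large_handle in the frame of rack between -0.12 and 0.12 m and z of large_handle in the frame of rack below 0.089 m and angle between large_handle's own z axis and vertical below 0.12 rad and contact force between the fingers and spanner_large below 0.2 N)) or ((horizontal distance between middle_handle and red_port below 0.006 m and z of middle_handle in the frame of red_port below 0.075 m and angle between middle_handle's own z axis and vertical below 0.07 rad and contact force between the fingers and spanner_middle above 2 N and linear speed of spanner_middle below 0.02 m/s) and (x of small_handle in the frame of rack between -0.04 and 0.04 m and y of small_handle in the frame of rack between -0.12 and 0.12 m and z of small_handle in the frame of rack below 0.089 m and angle between small_handle's own z axis and vertical below 0.12 rad and contact force between the fingers and spanner_small below 0.2 N) and (x of large_handle in the frame of rack between -0.04 and 0.04 m and y of large_handle in the frame of rack between -0.12 and 0.12 m and z of large_handle in the frame of rack below 0.089 m and angle between large_handle's own z axis and vertical below 0.12 rad and contact force between the fingers and spanner_large below 0.2 N)) or ((horizontal distance between large_handle and red_port below 0.006 m and z of large_handle in the frame of red_port below 0.075 m and angle between large_handle's own z axis and vertical below 0.07 rad and contact force between the fingers and spanner_large above 2 N and linear speed of spanner_large below 0.02 m/s) and (x of small_handle in the frame of rack between -0.04 and 0.04 m and y of small_handle in the frame of rack between -0.12 and 0.12 m and z of small_handle in the frame of rack below 0.089 m and angle between small_handle's own z axis and vertical below 0.12 rad and contact force between the fingers and spanner_small below 0.2 N) and (x of middle_handle in the frame of rack between -0.04 and 0.04 m and y of middle_handle in the frame of rack between -0.12 and 0.12 m and z of middle_handle in the frame of rack below 0.089 m and angle between middle_handle's own z axis and vertical below 0.12 rad and contact force between the fingers and spanner_middle below 0.2 N)))); the arm keeps its last pose, push and grip.
It fails at once if the beaker is moved by more than 3 cm (distance of beaker from where it was at the start of the episode above 0.03 m).
It fails at once if the buffer jar is moved by more than 3 cm (distance of buffer_jar from where it was at the start of the episode above 0.03 m).
It fails at once if the tape roll is moved by more than 3 cm (distance of tape_roll from where it was at the start of the episode above 0.03 m).
It also fails if it takes over 64 s, if anything falls off the work surface, if the arm or the gripper's body presses on something with over 40 N, if the wrist force passes 120 N, or if a joint passes its speed limit or range.

### The arm

A 7-joint arm with a two-finger parallel gripper is mounted at the origin on a cart in front of the work surface, level with it; the furniture and walls round the work are solid. World frame = base frame: x ahead of the robot, y to its left, z up, the work surface at z = 0. Lengths are in m, angles in degrees, forces in N, time in s.
With the tool pointing down it reaches from about 0.425 to 1.025 m from the base axis. Payload 9.4 kg.
Tool frame: the origin (TCP) lies between the finger pads; the fingertips stand 11 mm ahead of it and the grasp point (between the pads) lies 8 mm behind it; z points along the fingers, y is the direction in which the jaws open and shut (so a half turn about z gives the same grasp; the last joint's range is limited). The gripper opens to 85 mm and grips with 20 to 120 N. Pads are 22 mm wide; open, the fingers measure 114 mm over their backs; the gripper's body (76 mm by 85 mm) begins 54 mm behind the grasp point. The pads swing forward as they close: fully open they stand 13 mm farther back than shut.
Start: joints at [-75.957, 34.337, -0.143, 91.639, 0.103, 54.024, -4.572], TCP at [0.229, 0.688, 0.242] pointing down, gripper open.
Joint ranges: [-147.43, 147.43], [-19.82, 112.94], [-74.19, 73.91], [6.32, 146.72], [-59.91, 239.91], [6.04, 106.73], [-150.56, 150.56]. Speed limits (degrees/s): [127.2, 127.2, 172.46, 172.46, 180, 180, 180].

### API

Orientations are given as [roll, pitch, yaw] about the fixed x, y, z axes, in that order (R = Rz(yaw) Ry(pitch) Rx(roll)).
In Python, from bench import r gives the robot as it stands.
- The arm moves only by the tool send_rows, never from a script. Its argument "targets" is text: rows parted by semicolons, each of 7 numbers parted by spaces: the shift along the world's x, y, z in mm, then the turn, a rotation vector about the world's x, y, z in degrees, then the finger opening in mm, from 0 to 85.4. A call has 1 to 12 rows; each row is the pose to reach, as a shift and turn from the pose measured when the call began; what a row does not reach only later rows make up. A row lasts 1/8 s, in which the tool goes at most 62.5 mm and 10.7 degrees, less where a joint would pass 70% of its speed; a pose out of reach is approached as far as the arm can. A call with a gripper value outside its range is refused whole. The fingers move at their own pace and stop on an object; "squeeze" is the grip in N (left out, the last holds). Time passes only in rows, so rows that repeat a pose let the fingers close. It gives the time, the measured TCP pose, the force and the opening at its end, in the units of the state.
- r.get_obs(): the state, without advancing time (a new reading comes with each control period).
- r.read_camera(name): name is "scene" or "side" or "wrist"; returns (picture, depth): 400x640x3 uint8, blue, green, red; 400x640 float32, m along the optical axis (not along the pixel's ray), 0 where there is no reading.
- r.get_calibration(name): a dict with "camera_matrix" (3x3 intrinsics, pixels), "eye" and "rotation" of the camera in the world; the wrist camera has in their place "T_tool_cam" (4x4, takes a point from camera to tool coordinates, whose origin is the TCP and whose axes are the flange's). Camera axes: x right, y down, z forward; pixel columns grow to the right and rows downward; lengths in m; the calibration is good to about 2 mm. A picture is of the moment at which its call begins: read the wrist's pose just before it. get_calibration takes no time and is no camera call.
- r.sign_off(): hands the job in, once; it reports no verdict.
The state is a dict: "time_s": time; "joint_pos": joint angles; "joint_vel": joint speeds; "joint_efforts": joint torques, N m; "eef_pos": TCP position; "tool_rot": TCP orientation; "ft_force": force on the tool from outside, world axes, zero at the start; "ft_torque": the same for the moment, N m; "gripper_width": finger opening in m.
Only numpy, scipy, OpenCV 4.12 (cv2) and the standard library are available. Lean on these libraries where they do the work, as an engineer would, in place of code of your own. Each camera call takes 0.05 s, during which the arm holds its last target.

## Working session

There is one attempt and no reset: what is moved stays moved. The work goes in short steps, Python scripts to look and compute and a tool call to move; the robot and the scene stay as the last step left them, time stands still between calls to the robot, and variables do not carry over. Pictures are saved under pics/ and viewed, and the job is handed in when it is done.

Besides the shell and the picture viewer there is one more tool, called after "Request:" as name(argument=value, ...), one argument or row to a line, values as JSON. send_rows: Moves the arm, as the interface text tells. Its arguments: {"type":"object","properties":{"targets":{"type":"string"},"squeeze":{"type":"number"}},"required":["targets"]}

```bash
mkdir -p pics; ls; python3 - <<'E'
from bench import r
import cv2
o=r.get_obs(); print({k:o[k] for k in ['time_s','eef_pos','tool_rot','ft_force','gripper_width']})
for n in ['scene','side','wrist']:
    p,d=r.read_camera(n); cv2.imwrite(f'pics/{n}0.png',p)
    import numpy as np; np.save(f'pics/{n}0.npy',d)
    print(n,r.get_calibration(n))
E
```

```text
pics
{'time_s': 0.0, 'eef_pos': array([0.22916662, 0.68730913, 0.24139338]), 'tool_rot': array([-1.79906184e+02,  1.04549899e-02,  1.61565936e+02]), 'ft_force': array([ 0.08869784, -0.00076097,  0.65210008]), 'gripper_width': 0.0854468827534711}
scene {'camera_matrix': array([[376.93317473,   0.        , 326.57871805],
       [  0.        , 376.93317473, 202.37773205],
       [  0.        ,   0.        ,   1.        ]]), 'eye': array([ 0.11402932, -0.53596953,  0.82076677]), 'rotation': array([-134.67171806,    0.43225152,  -27.86067688])}
side {'camera_matrix': array([[488.41854602,   0.        , 326.6784423 ],
       [  0.        , 488.41854602, 196.57859212],
       [  0.        ,   0.        ,   1.        ]]), 'eye': array([ 0.26922112, -0.96827593,  0.67446557]), 'rotation': array([-1.18077296e+02,  3.11987656e-02, -1.03058576e+01])}
wrist {'camera_matrix': array([[305.50649867,   0.        , 317.39452389],
       [  0.        , 305.50649867, 200.30616177],
       [  0.        ,   0.        ,   1.        ]]), 'T_tool_cam': array([[-2.01250409e-05, -9.56894374e-01, -2.90436149e-01,
         7.41433772e-02],
       [ 9.99999987e-01,  2.63658920e-05, -1.56159674e-04,
        -1.17227083e-03],
       [ 1.57085922e-04, -2.90436148e-01,  9.56894361e-01,
        -1.30696492e-01],
       [ 0.00000000e+00,  0.00000000e+00,  0.00000000e+00,
         1.00000000e+00]])}
```

View pics/scene0.png

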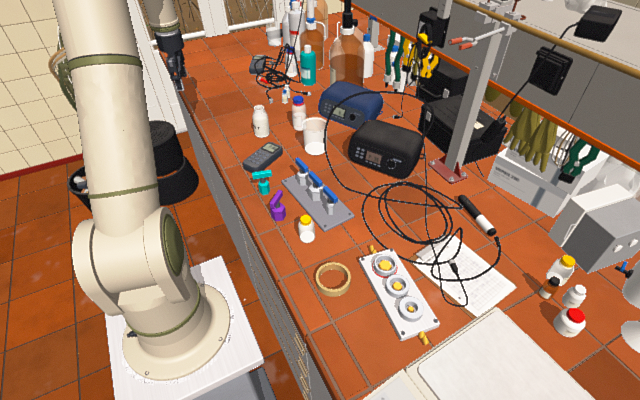

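View pics/side0.png

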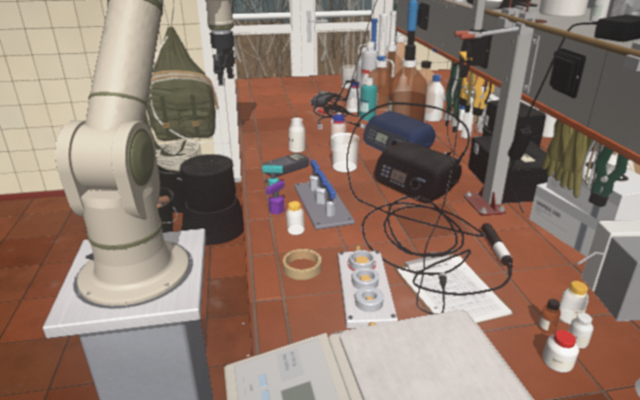

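View pics/wrist0.png

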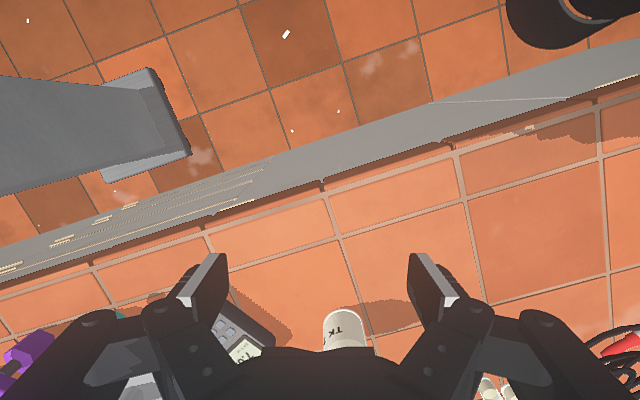

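The scene view shows the rack with three blue T-handles at about (300,165), (315,183) and (328,200). The turquoise look-alike is at (262,182) and the purple one at (277,207). The manifold is at (398,290), with its red ring probably the far port at (384,264). I'll check both in close crops.

```bash
python3 - <<'E'
import cv2,numpy as np
s=cv2.imread('pics/scene0.png'); w=cv2.imread('pics/side0.png')
a=cv2.resize(s[140:240,240:370],None,fx=4,fy=4,interpolation=cv2.INTER_CUBIC)
b=cv2.resize(s[235:350,340:460],None,fx=4,fy=4,interpolation=cv2.INTER_CUBIC)
cv2.imwrite('pics/cA.png',a);cv2.imwrite('pics/cB.png',b)
E
```

```text
(no output)
```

View pics/cA.png

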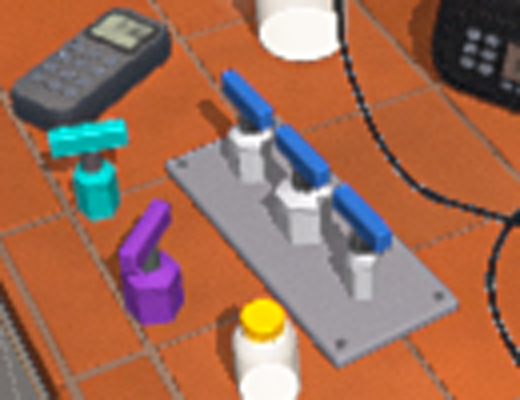

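View pics/cB.png

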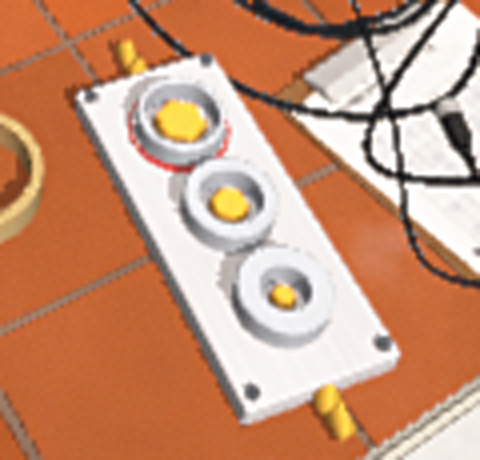

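The crop shows the largest spanner on the centre post (crop 305,210, which is scene pixel ~(316,192)), the middle one on the far post and the small one on the near post. The red-ringed port is at scene ~(385,265) and appears to hold the largest nut. I'll measure coarsely first, then refine with the wrist camera.

```bash
cat > h.py <<'E'
import numpy as np,cv2
from scipy.spatial.transform import Rotation as R
from bench import r
def cam(name,obs=None):
    c=r.get_calibration(name);K=c['camera_matrix']
    if name=='wrist':
        T=np.eye(4);T[:3,:3]=R.from_euler('xyz',obs['tool_rot'],degrees=True).as_matrix();T[:3,3]=obs['eef_pos']
        T=T@c['T_tool_cam'];return K,T[:3,:3],T[:3,3]
    return K,R.from_euler('xyz',c['rotation'],degrees=True).as_matrix(),np.array(c['eye'])
def pts(cm,us,vs,d):
    K,Rm,e=cm;z=d[vs,us]
    P=np.stack([(us-K[0,2])/K[0,0]*z,(vs-K[1,2])/K[1,1]*z,z],1);return P@Rm.T+e
def ray(cm,uv,h):
    K,Rm,e=cm;uv=np.atleast_2d(uv).astype(float)
    D=np.c_[(uv[:,0]-K[0,2])/K[0,0],(uv[:,1]-K[1,2])/K[1,1],np.ones(len(uv))]@Rm.T
    return e+D*((h-e[2])/D[:,2])[:,None]
def proj(cm,P):
    K,Rm,e=cm;p=(np.atleast_2d(P)-e)@Rm;return np.c_[p[:,0]/p[:,2]*K[0,0]+K[0,2],p[:,1]/p[:,2]*K[1,1]+K[1,2]]
E
python3 - <<'E'
from h import *
for n,(x0,x1,y0,y1) in {'scene':(285,345,150,210),'side':(300,345,150,215)}.items():
    p=cv2.imread(f'pics/{n}0.png');d=np.load(f'pics/{n}0.npy');cm=cam(n)
    hsv=cv2.cvtColor(p,cv2.COLOR_BGR2HSV)
    m=cv2.inRange(hsv,(100,120,60),(125,255,255));mm=np.zeros_like(m);mm[y0:y1,x0:x1]=m[y0:y1,x0:x1]
    k,l,st,_=cv2.connectedComponentsWithStats(mm)
    for i in range(1,k):
        if st[i,4]<15:continue
        v,u=np.nonzero((l==i)&(d>0));P=pts(cm,u,v,d);hi=P[P[:,2]>np.percentile(P[:,2],50)]
        rect=cv2.minAreaRect((hi[:,:2]*1000).astype(np.float32))
        print(n,st[i],P.mean(0).round(3),P[:,2].max().round(3),rect)
    # generic points
    v,u=np.mgrid[0:400,0:640];
    q={'scene':[(383,265),(397,285),(411,309),(331,278),(306,222),(315,150),(313,210),(262,182),(277,207),(375,250)],'side':[(361,260),(366,278),(370,298)]}[n]
    for a in q: print(a,pts(cm,np.array([a[0]]),np.array([a[1]]),d).round(3))
E
```

```text
scene [296 158  12  15  85] [0.463 0.301 0.09 ] 0.097 ((463.82928466796875, 305.87811279296875), (10.675299644470215, 54.469215393066406), 5.7916259765625)
scene [309 172  13  15  99] [0.47  0.223 0.091] 0.099 ((472.43115234375, 226.3662567138672), (11.680214881896973, 58.674339294433594), 4.767071723937988)
scene [323 186  15  17 117] [0.478 0.144 0.09 ] 0.097 ((479.8472900390625, 147.13304138183594), (12.489291191101074, 53.89073944091797), 3.500725507736206)
(383, 265) [[ 0.5   -0.098  0.035]]
(397, 285) [[ 0.499 -0.162  0.032]]
(411, 309) [[ 0.489 -0.23   0.033]]
(331, 278) [[ 0.377 -0.05   0.001]]
(306, 222) [[0.376 0.088 0.081]]
(315, 150) [[0.572 0.43  0.023]]
(313, 210) [[0.439 0.179 0.014]]
(262, 182) [[0.341 0.334 0.046]]
(277, 207) [[0.34  0.21  0.047]]
(375, 250) [[ 0.518 -0.037  0.018]]
side [312 161  23  37 151] [0.473 0.207 0.092] 0.097 ((472.22589111328125, 220.7855987548828), (9.894977569580078, 204.8678436279297), 5.588232040405273)
(361, 260) [[ 0.506 -0.097  0.033]]
(366, 278) [[ 0.5   -0.164  0.035]]
(370, 298) [[ 0.492 -0.228  0.034]]
```

Request:
send_rows(
  targets="60 -40 60 0 0 -8 85;100 -90 60 0 0 -16 85;140 -140 60 0 0 -24 85;170 -190 60 0 0 -32 85;200 -240 60 0 0 -40 85;220 -290 60 0 0 -48 85;235 -340 60 0 0 -56 85;243 -390 60 0 0 -62 85;243 -430 60 0 0 -65.8 85;243 -461 60 0 0 -65.8 85;243 -461 60 0 0 -65.8 85;243 -461 60 0 0 -65.8 85",
)

```text
time_s: 1.65
eef_pos: [0.4722, 0.2271, 0.3016]
tool_rot: [-179.9, -0.0, 95.8]
ft_force: [-0.2, 0.2, 0.4]
gripper_width: 0.085
```

```bash
python3 - <<'E'
from h import *
o=r.get_obs();print(o['time_s'],o['eef_pos'],o['tool_rot'],o['ft_force'],o['joint_vel'].round(2))
p,d=r.read_camera('wrist');cv2.imwrite('pics/w1.png',p);np.save('pics/w1.npy',d)
import pickle;pickle.dump(o,open('pics/w1.pkl','wb'))
E
```

```text
1.65 [0.47219448 0.22712209 0.3016407 ] [-1.79938958e+02 -2.04125633e-02  9.57913700e+01] [-0.23815796  0.19731006  0.39778501] [-0.58  0.48 -0.43 -0.38  0.1   0.04 -0.09]
```

View pics/w1.png

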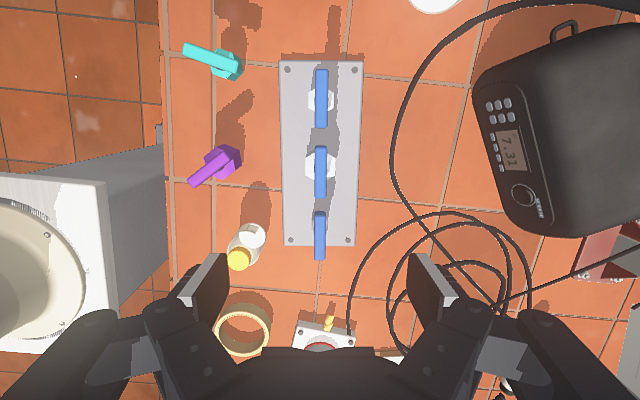

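The wrist view shows the three blue bars at (321,98), (321,171) and (320,236), all parallel to the board. The centre one has the widest hex tube (~(320,165)). The turquoise and purple ones stand off the rack at (212,62) and (215,165).

```bash
python3 - <<'E'
from h import *
import pickle
o=pickle.load(open('pics/w1.pkl','rb'));p=cv2.imread('pics/w1.png');d=np.load('pics/w1.npy');cm=cam('wrist',o)
hsv=cv2.cvtColor(p,cv2.COLOR_BGR2HSV)
m=cv2.inRange(hsv,(100,120,60),(125,255,255));m[:,:300]=0;m[:,345:]=0;m[265:]=0
k,l,st,_=cv2.connectedComponentsWithStats(m)
for i in range(1,k):
    if st[i,4]<100:continue
    v,u=np.nonzero((l==i)&(d>0));P=pts(cm,u,v,d);zt=np.percentile(P[:,2],90)
    t=P[P[:,2]>zt-0.006]
    sel=P[:,2]>zt-0.006
    X=ray(cm,np.c_[u,v][sel],0.094)   # top-face plane
    rect=cv2.minAreaRect((X[:,:2]*1000).astype(np.float32))
    print(st[i],zt.round(4),t.mean(0).round(4),rect)
# board
v,u=np.mgrid[60:246,280:362];v=v.ravel();u=u.ravel();P=pts(cm,u,v,d);b=P[(P[:,2]>0.006)&(P[:,2]<0.018)]
print(np.median(b[:,2]),len(b),cv2.minAreaRect((b[:,:2]*1000).astype(np.float32)))
cv2.imwrite('pics/c2.png',cv2.resize(p[50:270,250:400],None,fx=2.6,fy=2.6,interpolation=cv2.INTER_CUBIC))
E
```

```text
[315  69  13  59 718] 0.094 [0.4665 0.3099 0.0929] ((466.8868713378906, 308.95758056640625), (12.506875038146973, 57.86807632446289), 5.660224437713623)
[315 148  12  50 548] 0.0941 [0.4741 0.2305 0.093 ] ((474.5546875, 229.82891845703125), (12.158876419067383, 56.16297149658203), 5.660208702087402)
0.011163336915801791 12007 ((474.4354553222656, 230.0997314453125), (110.05142974853516, 257.8726806640625), 5.3228349685668945)
```

View pics/c2.png

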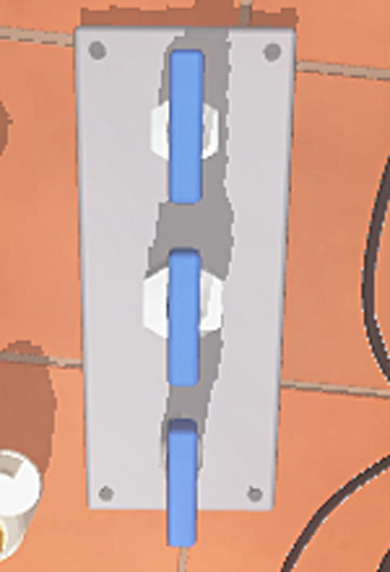

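The largest spanner is at (0.4745, 0.230) with yaw about 5.5°. The manifold is next, viewed from above.

Request:
send_rows(
  targets="6 -50 0 0 0 -2 85;12 -110 0 0 0 -4 85;18 -170 0 0 0 -6 85;24 -230 0 0 0 -8 85;28 -290 0 0 0 -10 85;28 -330 0 0 0 -10.8 85;28 -340 0 0 0 -10.8 85;28 -340 0 0 0 -10.8 85;28 -340 0 0 0 -10.8 85",
)

```text
time_s: 2.82
eef_pos: [0.5005, -0.1106, 0.3014]
tool_rot: [-179.9, -0.0, 85.2]
ft_force: [0.3, -0.1, 0.4]
gripper_width: 0.0848
```

```bash
python3 - <<'E'
from h import *
o=r.get_obs();print(o['time_s'],o['eef_pos'],o['tool_rot'],o['ft_force'],o['joint_vel'].round(2))
p,d=r.read_camera('wrist');cv2.imwrite('pics/w2.png',p);np.save('pics/w2.npy',d)
import pickle;pickle.dump(o,open('pics/w2.pkl','wb'))
E
```

```text
2.825 [ 0.5004954  -0.11062644  0.30135066] [-1.79909595e+02 -4.36457376e-02  8.51932568e+01] [ 0.27212247 -0.05855117  0.44784708] [-0.2  -0.21  0.12  0.04  0.09 -0.07  0.11]
```

View pics/w2.png

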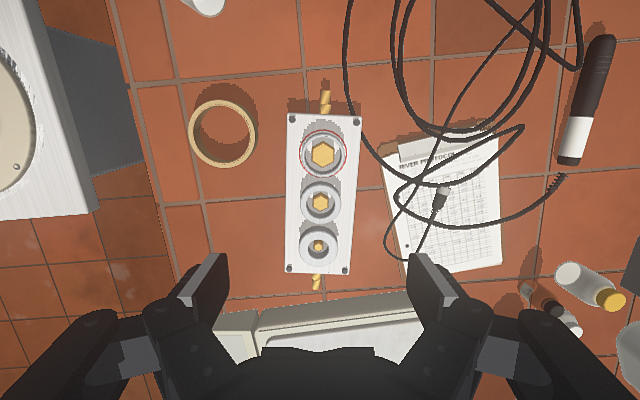

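The view shows the red-ringed port at (323,153) with clearly the biggest nut, then the mid nut at (320,203) and the small one at (318,247). I'll measure the port centres and the yaw.

```bash
python3 - <<'E'
from h import *
import pickle
o=pickle.load(open('pics/w2.pkl','rb'));p=cv2.imread('pics/w2.png');d=np.load('pics/w2.npy');cm=cam('wrist',o)
v,u=np.mgrid[105:285,280:365];v=v.ravel();u=u.ravel();P=pts(cm,u,v,d)
b=P[(P[:,2]>0.012)&(P[:,2]<0.026)];print('plate',np.median(b[:,2]),cv2.minAreaRect((b[:,:2]*1000).astype(np.float32)))
t=(P[:,2]>0.036)&(P[:,2]<0.046)
for lo,hi in [(128,178),(182,225),(226,270)]:
    s=t&(v>lo)&(v<hi);X=P[s];
    (cx,cy),rad=cv2.minEnclosingCircle((ray(cm,np.c_[u,v][s],0.040)[:,:2]*1000).astype(np.float32));print('collar',np.median(X[:,2]),X.mean(0),cx,cy,rad)
    m=np.zeros(p.shape[:2],np.uint8);hs=cv2.cvtColor(p,cv2.COLOR_BGR2HSV);mk=cv2.inRange(hs,(12,90,90),(32,255,255));m[lo:hi,295:350]=mk[lo:hi,295:350]
    k,l,st,_=cv2.connectedComponentsWithStats(m);i=1+st[1:,4].argmax();vv,uu=np.nonzero(l==i)
    Q=ray(cm,np.c_[uu,vv],0.032)[:,:2]*1000
    print('nut',st[i],Q.mean(0),np.ptp(Q,axis=0),np.median(pts(cm,uu,vv,d)[:,2]))
# same from scene camera: brass nut centroid
p=cv2.imread('pics/scene0.png');cm=cam('scene');hs=cv2.cvtColor(p,cv2.COLOR_BGR2HSV);mk=cv2.inRange(hs,(15,120,120),(32,255,255));mk[:250]=0;mk[325:]=0;mk[:,:370]=0;mk[:,430:]=0
k,l,st,_=cv2.connectedComponentsWithStats(mk)
for i in range(1,k):
    if st[i,4]>10:
        vv,uu=np.nonzero(l==i);print('scene',st[i],(ray(cm,np.c_[uu,vv],0.032)[:,:2]*1000).mean(0))
p=cv2.imread('pics/w2.png');cv2.imwrite('pics/c3.png',cv2.resize(p[100:290,270:380],None,fx=3,fy=3,interpolation=cv2.INTER_CUBIC))
E
```

```text
plate 0.019208136941479437 ((501.50946044921875, -167.22970581054688), (268.7401123046875, 105.78047180175781), 82.58047485351562)
collar 0.03884857578892237 [ 0.50775526 -0.09642297  0.03883964] 507.6145935058594 -96.96854400634766 28.28702735900879
nut [312 141  22  27 435] [507.69606734 -96.18706589] [28.61432712 33.7638047 ] 0.031978896375713384
collar 0.03909361528592892 [ 0.49927131 -0.16168762  0.03903895] 499.5130615234375 -161.6559295654297 28.499330520629883
nut [313 193  15  18 217] [ 499.23546976 -160.49940453] [20.15713907 24.38592379] 0.03185739380375263
collar 0.039125624134264764 [ 0.4908646  -0.22683273  0.03905468] 491.0006408691406 -226.68460083007812 28.584836959838867
nut [314 240   9  11  88] [ 491.01539822 -224.87770667] [12.31489875 16.06521346] 0.031299445658913905
scene [370 250   7   4  18] [503.91268837 -46.5536853 ]
scene [379 260  13  10  98] [505.60525045 -97.8894211 ]
scene [392 282  10   8  59] [ 497.30473207 -163.29340809]
scene [408 306   6   6  27] [ 488.83783463 -228.78515075]
```

View pics/c3.png

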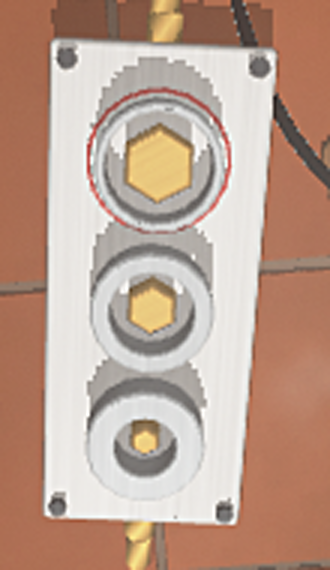

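The red port centre is at (0.5076, -0.0967) and the manifold yaw is -7.3°. Its nut is the 30 mm one, so the large spanner is the one to try first. I'll go back and descend over its handle.

Request:
send_rows(
  targets="-6 50 0 0 0 2 85;-12 110 0 0 0 4 85;-18 170 0 0 0 6 85;-24 230 -20 0 0 8 85;-26 290 -50 0 0 10.3 85;-26 330 -100 0 0 10.3 85;-26 340.6 -150 0 0 10.3 85;-26 340.6 -180 0 0 10.3 85;-26 340.6 -205 0 0 10.3 85;-26 340.6 -215 0 0 10.3 85;-26 340.6 -215 0 0 10.3 85;-26 340.6 -215 0 0 10.3 85",
  squeeze=60,
)

```text
time_s: 4.38
eef_pos: [0.4748, 0.2303, 0.0873]
tool_rot: [-180.0, -0.1, 95.5]
ft_force: [-0.1, 0.6, 0.2]
gripper_width: 0.0849
```

```bash
python3 - <<'E'
from h import *
o=r.get_obs();print(o['time_s'],o['eef_pos'],o['tool_rot'],o['ft_force'])
p,d=r.read_camera('wrist');cv2.imwrite('pics/w3.png',p)
E
```

```text
4.375 [0.47478714 0.23032965 0.08728496] [-1.79980070e+02 -7.97453992e-02  9.55095082e+01] [-0.11224496  0.56010734  0.16494498]
```

View pics/w3.png

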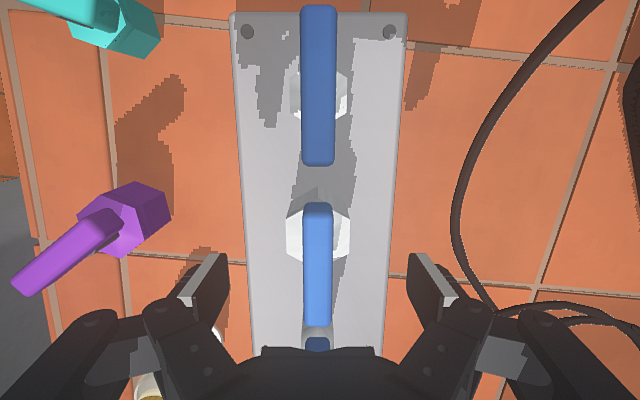

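The bar is midway between the pads (column 318). Closing.

Request:
send_rows(
  targets="0 0 0 0 0 0 5;0 0 0 0 0 0 5;0 0 0 0 0 0 5;0 0 0 0 0 0 5;0 0 0 0 0 0 5;0 0 0 0 0 0 5",
  squeeze=60,
)

```text
time_s: 5.18
eef_pos: [0.4749, 0.2303, 0.0876]
tool_rot: [-180.0, -0.1, 95.5]
ft_force: [-1.6, -1.1, 5.4]
gripper_width: 0.0127
```

```bash
python3 - <<'E'
from h import *
o=r.get_obs();print(o['time_s'],o['eef_pos'],o['tool_rot'],o['ft_force'],o['gripper_width'])
p,d=r.read_camera('wrist');cv2.imwrite('pics/w4.png',p)
E
```

```text
5.175 [0.47488633 0.23030059 0.08762695] [-1.79998562e+02 -9.79347451e-02  9.54944539e+01] [-1.61339835 -1.05651972  5.39266247] 0.012686465069563979
```

View pics/w4.png

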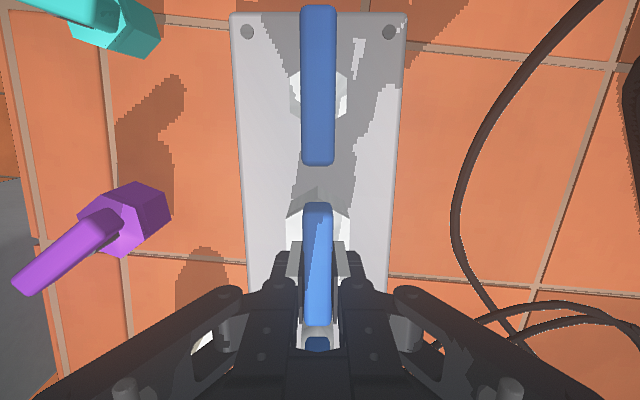

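Request:
send_rows(
  targets="0 0 40 0 0 0 5;0 0 90 0 0 0 5;0 -10 115 0 0 0 5;5 -60 115 0 0 -2 5;11 -120 115 0 0 -5 5;18 -180 115 0 0 -8 5;25 -240 115 0 0 -11 5;30 -290 115 0 0 -12.8 5;33 -320 110 0 0 -12.8 5;33 -327 80 0 0 -12.8 5;33 -327 55 0 0 -12.8 5;33 -327 45 0 0 -12.8 5",
  squeeze=90,
)

```text
time_s: 6.72
eef_pos: [0.5071, -0.0968, 0.1313]
tool_rot: [-179.9, -0.1, 82.7]
ft_force: [0.1, -0.2, -0.8]
gripper_width: 0.0119
```

```bash
python3 - <<'E'
from h import *
o=r.get_obs();print(o['time_s'],o['eef_pos'],o['tool_rot'],o['ft_force'],o['gripper_width'],o['joint_vel'].round(1))
p,d=r.read_camera('wrist');cv2.imwrite('pics/w5.png',p)
p,d=r.read_camera('side');q,d=r.read_camera('scene')
cv2.imwrite('pics/s5.png',np.hstack([cv2.resize(p[190:340,310:430],(400,500),interpolation=2),cv2.resize(q[210:360,330:450],(400,500),interpolation=2)]))
E
```

```text
6.725 [ 0.50706708 -0.09678751  0.13132208] [-1.79864628e+02 -9.14932074e-02  8.26649759e+01] [ 0.13987714 -0.21972778 -0.76851341] 0.011921741156346036 [ 4.   6.1 -5.7  2.1 -4.3 -9.8  3.7]
```

View pics/w5.png

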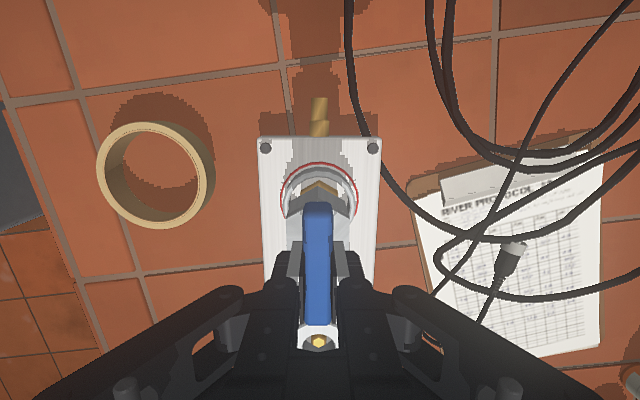

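View pics/s5.png

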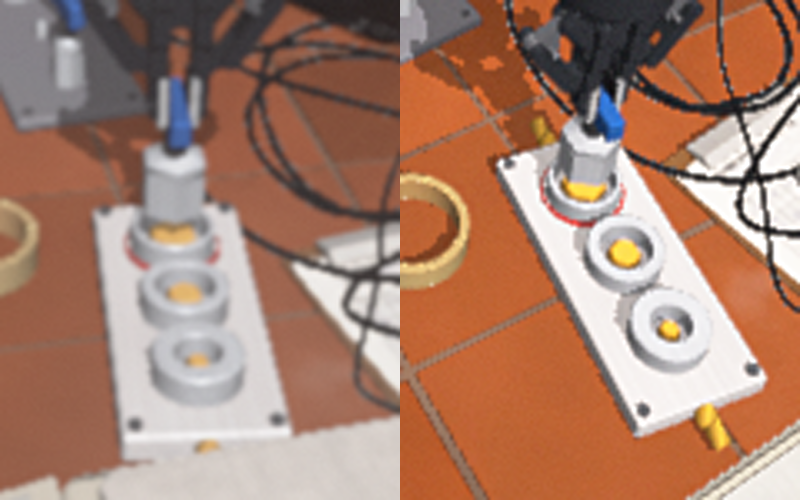

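The spanner is upright above the red port. The bar is at column 318 and the collar at 320, so they line up. I'll go down gently and watch the force.

Request:
send_rows(
  targets="0.6 0.1 -5 0 0 0 5;0.6 0.1 -10 0 0 0 5;0.6 0.1 -14 0 0 0 5;0.6 0.1 -18 0 0 0 5;0.6 0.1 -20 0 0 0 5;0.6 0.1 -22 0 0 0 5;0.6 0.1 -22 0 0 0 5",
)

```text
time_s: 7.75
eef_pos: [0.5083, -0.0966, 0.1105]
tool_rot: [-179.9, -0.1, 82.7]
ft_force: [0.2, -1.0, -1.9]
gripper_width: 0.012
```

Request:
send_rows(
  targets="-0.4 0 -2 0 0 0 5;-0.4 0 -4 0 0 0 5;-0.4 0 -6 0 0 0 5;-0.4 0 -6 0 0 0 5",
)

```text
time_s: 8.25
eef_pos: [0.5078, -0.0966, 0.1043]
tool_rot: [-179.9, -0.1, 82.7]
ft_force: [-0.8, -0.7, -1.3]
gripper_width: 0.0119
```

The rim is already 4 mm below the nut top with no contact force. Continuing down.

Request:
send_rows(
  targets="0 0 -2 0 0 0 5;0 0 -4 0 0 0 5;0 0 -6 0 0 0 5;0 0 -8 0 0 0 5;0 0 -9 0 0 0 5;0 0 -10 0 0 0 5;0 0 -10.5 0 0 0 5;0 0 -10.5 0 0 0 5",
)

```text
time_s: 9.25
eef_pos: [0.5079, -0.0966, 0.0956]
tool_rot: [180.0, -0.2, 82.7]
ft_force: [-6.4, 1.5, 27.5]
gripper_width: 0.0116
```

```bash
python3 - <<'E'
from h import *
o=r.get_obs();print(o['time_s'],o['eef_pos'],o['tool_rot'],o['ft_force'],o['ft_torque'],o['gripper_width'])
p,d=r.read_camera('side');q,e=r.read_camera('scene');w,f=r.read_camera('wrist')
cv2.imwrite('pics/s6.png',np.hstack([cv2.resize(p[190:340,310:430],(400,500),interpolation=2),cv2.resize(q[210:360,330:450],(400,500),interpolation=2)]))
cv2.imwrite('pics/w6.png',w)
cm=cam('wrist',o);hsv=cv2.cvtColor(w,cv2.COLOR_BGR2HSV);m=cv2.inRange(hsv,(100,120,60),(125,255,255));m[:,:295]=0;m[:,345:]=0;m[330:]=0;m[:190]=0
v,u=np.nonzero((m>0)&(f>0));P=pts(cm,u,v,f);print('bar top z',np.percentile(P[:,2],[50,90,97]))
t=P[P[:,2]>np.percentile(P[:,2],90)-.006];print(cv2.minAreaRect((t[:,:2]*1000).astype(np.float32)))
A=np.c_[t[:,:2]-t[:,:2].mean(0),np.ones(len(t))];print('slope',np.linalg.lstsq(A,t[:,2],rcond=None)[0])
E
```

```text
9.25 [ 0.50793385 -0.09662369  0.09561681] [ 1.79988697e+02 -1.55380208e-01  8.26663750e+01] [-6.41670676  1.54904926 27.49145264] [0.30258975 1.33828662 0.02848079] 0.01155656836971747
bar top z [0.10098868 0.10174064 0.10208631]
((507.6557922363281, -98.05621337890625), (57.865360260009766, 13.350914001464844), 81.89923858642578)
slope [0.00735992 0.00407279 0.10096585]
```

View pics/s6.png

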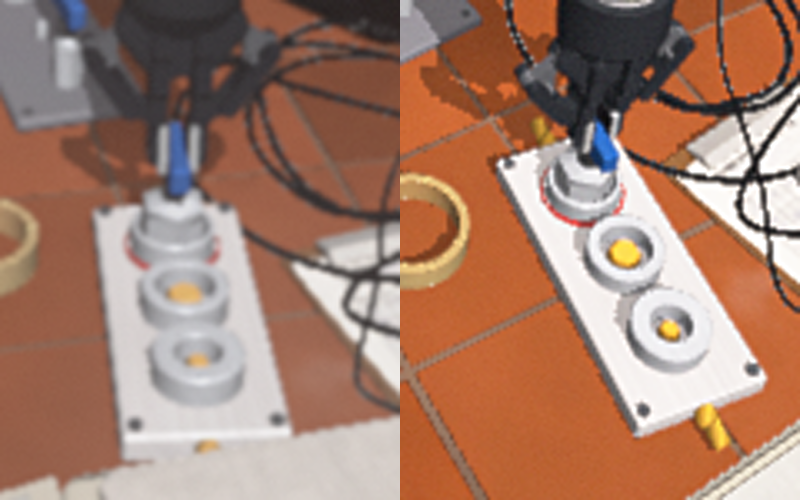

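View pics/w6.png

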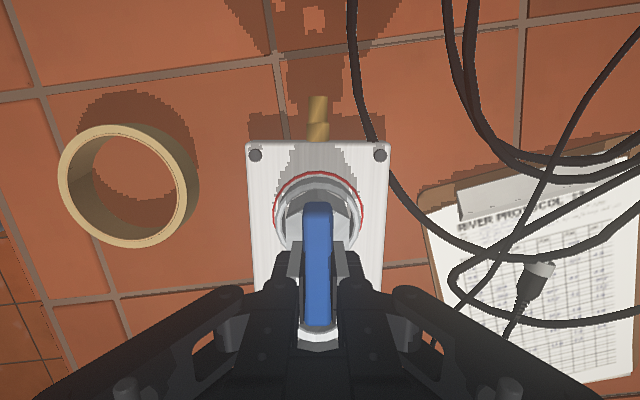

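The spanner is home. It met the bottom with 27 N at exactly the expected height, and the bar top is at 0.102 m (20 + 72 + 10 mm). I'll hold briefly to settle, then check the rest of the scene.

Request:
send_rows(
  targets="0 0 -0.5 0 0 0 5;0 0 -0.5 0 0 0 5;0 0 -0.5 0 0 0 5",
)

```text
time_s: 9.78
eef_pos: [0.5081, -0.0966, 0.0957]
tool_rot: [180.0, -0.2, 82.7]
ft_force: [-2.3, 1.5, 12.1]
gripper_width: 0.0117
```

```bash
python3 - <<'E'
from h import *
o=r.get_obs();print(o['time_s'],o['eef_pos'],o['tool_rot'],o['ft_force'],o['gripper_width'],o['joint_vel'].round(2))
q,e=r.read_camera('scene');cv2.imwrite('pics/s7.png',q[130:360,220:470].repeat(2,0).repeat(2,1))
E
```

```text
9.775 [ 0.508085   -0.09664069  0.09569079] [ 1.79956139e+02 -1.75287137e-01  8.26586319e+01] [-2.2577409   1.49887965 12.10246414] 0.01167560661166993 [-0.04 -0.06 -0.11 -0.   -0.05  0.15 -0.05]
```

View pics/s7.png

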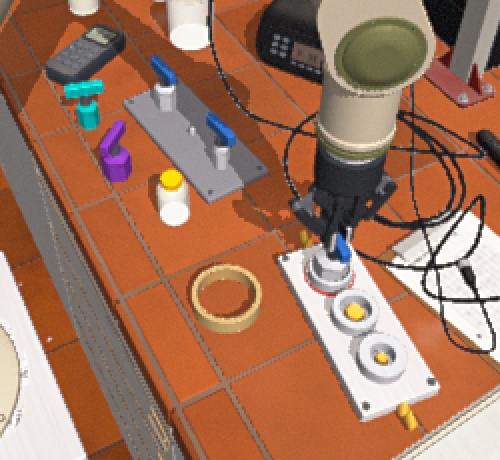

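The picture shows the other two spanners standing on the rack (crop 163,90 and 220,140). The beaker, bottle (173,195), tape (225,297) and look-alikes are where they were. The large spanner is down in the red port. Handing in.

```bash
python3 -c "
from bench import r
print(r.sign_off())"
```

```text
the job is handed in; nothing more can be done
None
```

The large spanner fits: it is fully home over the nut in the red-ringed port, and I handed the job in at about 9.8 s with it still held upright by its handle. The wrist view showed that port holding the largest of the three nuts, so I tried the large spanner first. It went straight down, so I never lifted the other two.

**Last checks on the spanner:**
- **Depth:** the tool stopped at the height expected for the bottom of the port, with a 27 N reaction and 12 N while holding. The bar top measured about 0.102 m, which puts the handle centre about 72 mm above the port bottom (limit 75 mm).
- **Position:** the tool is within about 1 mm of the port axis as I measured it. The fixed camera had put that axis about 2 mm away in x and 1 mm in y.
- **Tilt:** the tool was within about 0.2° of vertical.
- **Grip:** set to 90 N. The opening read 11.7 mm on the 14 mm bar, slightly under, but the spanner did not slip.

**Rest of the scene:** in the last picture the middle and small spanners stand on the rack. The beaker, yellow-capped bottle, tape roll and both look-alikes are where they were. No check failed.

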